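# Put the dry chopping board away in the slot that fits it

### The arm

A 7-joint arm with a two-finger parallel gripper is mounted at the origin on a cart in front of the work surface, level with it; the furniture and walls round the work are solid. World frame = base frame: x ahead of the robot, y to its left, z up, the work surface at z = 0. Lengths are in m, angles in rad, forces in N, time in s.
With the tool pointing down it reaches from about 0.4 to 0.85 m from the base axis. Payload 10.4 kg.
Tool frame: the origin (TCP) lies midway between the tips of the shut fingers; the grasp point (between the pads) lies 19 mm behind it; z points along the fingers, y is the line along which they close (so a half turn about z gives the same grasp; the last joint's range is limited). The gripper opens to 87 mm and grips with 3 to 60 N. Pads are 19 mm wide; open, the fingers measure 117 mm over their backs; the gripper's body (75 mm by 190 mm) begins 51 mm behind the grasp point.
Start: joints at [1.093, 0.332, -0.065, 1.46, 0.022, 1.35, -0.088], TCP at [0.275, -0.561, 0.202] pointing down, gripper open.
Joint ranges: [-2.6, 2.6], [-0.5, 2.12], [-1.47, 1.34], [0.16, 2.42], [-1.27, 4.41], [0.06, 2.06], [-2.6, 2.6]. Speed limits (rad/s): [2.22, 2.22, 2.79, 2.79, 3.14, 3.14, 3.14].

### API

Orientations are given as a unit quaternion [x, y, z, w].
In Python, from bench import r gives the robot as it stands.
- The arm moves only by the tool move_arm, never from a script. Its argument "targets" is a list of rows, each a list of 3 entries, a list of its own where there are three numbers: the shift along the tool's x, y, z in cm, then the turn, a rotation vector about the tool's x, y, z in rad, then the opening in per cent of the stroke, from 0 (shut) to 100 (fully open). In form: [[[x, y, z], [wx, wy, wz], gripper], ...]. A call has 1 to 20 rows; each row shifts and turns the commanded pose from where the row before left it, along the tool's axes as they then stand; what a row does not reach is not made up. A row lasts 1/8 s, in which the tool goes at most 62.5 mm and 10.7 degrees, less where a joint would pass 70% of its speed; a pose out of reach is approached as far as the arm can. A call with a gripper value outside its range is refused whole. The fingers move at their own pace and stop on an object; "grip_force" is the grip in N (left out, the last holds). Time passes only in rows, so rows that do not move let the fingers close. It gives the time, the measured TCP pose, the force, the opening and the grip force at its end, in the units of the state.
- r.read_state(): the state, without advancing time (a new reading comes with each control period).
- r.camera(name): name is "scene" or "top"; returns a dict with "image" (400x640x3 uint8, blue, green, red), "vertical_fov" (degrees; the focal length in pixels is half the picture's height over the tangent of half this angle, whatever the lens; pixels are square), "cx", "cy" (the principal point, pixels), "cam_to_world" (4x4, takes a point from camera to world coordinates). Camera axes: x right, y down, z forward; pixel columns grow to the right and rows downward; lengths in m; the calibration is good to about 2 mm. A picture is of the moment at which its call begins. There is no depth.
- r.close_job(): hands the job in; it is judged then, once.
The state is a dict: "time": time; "joint_positions": joint angles; "joint_vel": joint speeds; "joint_torque": joint torques, N m; "ee_pos": TCP position; "eef_rot": TCP orientation; "ft_force": force on the tool from outside, world axes, zero at the start; "torque": the same for the moment, N m; "width": finger opening in m; "grip_force": force on a finger pad.
Only numpy, scipy, OpenCV 4.12 (cv2) and the standard library are available. Lean on these libraries where they do the work, as an engineer would, in place of code of your own. Each camera call takes 0.05 s, during which the arm holds its last target. There are 200 camera calls.

### The job

The chopping board that stands by itself at one end of the drying stand is dry: put it away in the storage rack, in the slot made for its thickness; the three boards look alike, so feel between the fingers how thick this one is. The rack's wooden insert never sits quite in the same place in its tray, so find the slot's mouth by feel without forcing, then press the board gently past the spring until it is fully home on the bottom, upright and near the middle of the slot's length. Let go, and leave the two wet boards and everything else as they are.

Things in the scene. Friction and masses are not known exactly. Their poses are not given: they have to be found in the camera images.
- board_a: plain reddish-brown wooden chopping board, 200 mm long (x), 130 mm high (z) with a dark juice groove round each face, standing on its long edge; origin at the centre of the lower edge, y across the thickness. The three boards look alike; one is 10, one 14 and one 18 mm thick and which is which is not told. 0.1 to 0.3 kg. Any of the three may be the one standing by itself
- board_b: plain reddish-brown wooden chopping board, 200 mm long (x), 130 mm high (z) with a dark juice groove round each face, standing on its long edge; origin at the centre of the lower edge, y across the thickness. The three boards look alike; one is 10, one 14 and one 18 mm thick and which is which is not told. 0.1 to 0.3 kg. Any of the three may be the one standing by itself
- board_c: plain reddish-brown wooden chopping board, 200 mm long (x), 130 mm high (z) with a dark juice groove round each face, standing on its long edge; origin at the centre of the lower edge, y across the thickness. The three boards look alike; one is 10, one 14 and one 18 mm thick and which is which is not told. 0.1 to 0.3 kg. Any of the three may be the one standing by itself
- stand: drying stand, fixed: grey drip tray 216 x 200 x 14 mm with seven steel wire hoops 55 mm high that part it into six bays, 27 mm apart along its y (23 mm free width); boards stand with their length along its x; origin at the centre of its underside
- bay_end (a point): floor of the end bay (8 mm above the worktop) under the board that stands by itself, 108 mm from the nearest other board; the same axes as the stand
- rack: storage rack, fixed: steel tray 186 x 166 mm, rim 12 mm high, origin at the centre of its underside. In it a light wooden insert, stiff to shift, its middle up to 15 mm to either side (y) of the tray's; its exact place is not told. Slots along x, 50 mm deep, open-ended, bottoms at 17 mm: narrow (-y), middle, wide (+y); dividers 160 mm long, 20 mm thick, tops at 67 mm with 2 mm chamfers
- spring_narrow (a joint): bowed steel leaf, 70 mm long, on the +y wall of the narrow slot: this slot is 11.5 mm wide, made for the 10 mm board, 37.5 mm to the -y side of the insert's middle. The leaf reaches 3.5 mm in, from 36 mm above the bottom downward. Value: how far it is pressed aside, 0 (free) to 0.0035 m (flat); about 0.002, at 6 N, with the right board, which then sticks on the -y wall and needs a push
- spring_middle (a joint): bowed steel leaf, 70 mm long, on the +y wall of the middle slot: this slot is 15.5 mm wide, made for the 14 mm board, 4 mm to the -y side of the insert's middle. The leaf reaches 3.5 mm in, from 36 mm above the bottom downward. Value: how far it is pressed aside, 0 (free) to 0.0035 m (flat); about 0.002, at 6 N, with the right board, which then sticks on the -y wall and needs a push
- spring_wide (a joint): bowed steel leaf, 70 mm long, on the +y wall of the wide slot: this slot is 19.5 mm wide, made for the 18 mm board, 33.5 mm to the +y side of the insert's middle. The leaf reaches 3.5 mm in, from 36 mm above the bottom downward. Value: how far it is pressed aside, 0 (free) to 0.0035 m (flat); about 0.002, at 6 N, with the right board, which then sticks on the -y wall and needs a push
- tumbler: clear drinking glass, 80 mm across, 91 mm high, standing behind the work; a bystander, to be left alone
- teaspoon: steel teaspoon 130 mm long lying on the worktop to the right of the rack; a bystander, to be left alone

How it is judged:
By the outcome, as a careful person would: the job done as asked, in the order asked, and still so for the second after the job is handed in, with the robot touching nothing.
It also fails if it takes over 53 s, if anything falls off the work surface, if the arm or the gripper's body presses on something with over 40 N, if the wrist force passes 120 N, or if a joint passes its speed limit or range.

## Working session

There is one attempt and no reset: what is moved stays moved. The work goes in short steps, Python scripts to look and compute and a tool call to move; the robot and the scene stay as the last step left them, time stands still between calls to the robot, and variables do not carry over. Pictures are saved under pics/ and viewed, at most 10 in all, crops included, and the job is handed in when it is done.

Besides the shell and the picture viewer there is one more tool, called after ">>>" as name(argument=value, ...), one argument or row to a line, values as JSON. move_arm: Moves the arm, as the interface text tells. Its arguments: {"type":"object","properties":{"targets":{"type":"array"},"grip_force":{"type":"number"}},"required":["targets"]}

```bash
mkdir -p pics; ls; python3 - <<'E'
from bench import r
import cv2,pickle
s=r.read_state();print(s)
for n in("scene","top"):
    c=r.camera(n);pickle.dump(c,open(n+".pkl","wb"));cv2.imwrite(f"pics/{n}0.png",c["image"]);print(n,c["vertical_fov"],c["cx"],c["cy"],c["cam_to_world"])
E
```

```text
pics
{'time': 0.0, 'joint_positions': array([ 1.09338791,  0.3329027 , -0.0646779 ,  1.4609469 ,  0.02156249,
        1.34990551, -0.08844955]), 'joint_vel': array([-0.00199422,  0.00122922,  0.00134344,  0.00078097, -0.00192239,
       -0.00077795,  0.00082759]), 'joint_torque': array([ 7.07975323e-04, -6.23256326e+01,  2.47169228e-02, -3.89891982e+01,
       -6.15332765e-02,  3.98683408e-02,  1.31466140e-04]), 'ee_pos': array([ 0.27436263, -0.56108707,  0.20093198]), 'eef_rot': array([ 9.74249851e-01,  2.25469928e-01, -1.84362799e-04, -7.10954786e-04]), 'ft_force': array([-1.09629779,  0.79579677,  0.44147872]), 'torque': array([ 0.01065784,  0.00231093, -0.00372878]), 'grip_force': 0.0, 'width': 0.08654695388854816}
scene 56.15990229612702 319.7814386717507 200.40895421985218 [[-0.04814585 -0.78529987  0.61724071  0.07134566]
 [-0.99873281  0.04691526 -0.01821379  0.12673743]
 [-0.01465472 -0.61733546 -0.78656352  0.72237152]
 [ 0.          0.          0.          1.        ]]
top 57.40678815711251 316.09979199013117 198.76843252727102 [[-0.0058419  -0.99622372  0.08662663  0.50739438]
 [-0.99998048  0.00601201  0.00170293  0.1110816 ]
 [-0.0022173  -0.08661499 -0.99623939  1.09143166]
 [ 0.          0.          0.          1.        ]]
```

View pics/scene0.png

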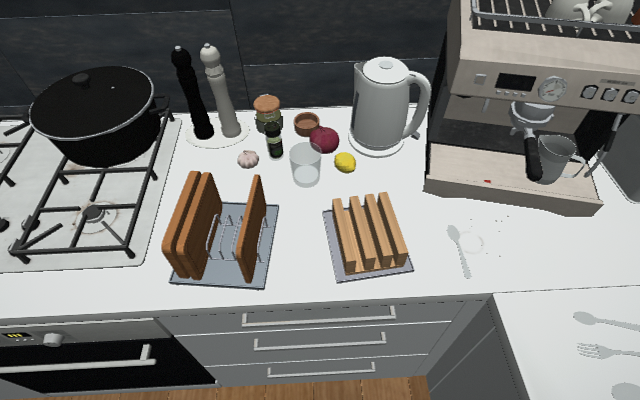

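View pics/top0.png

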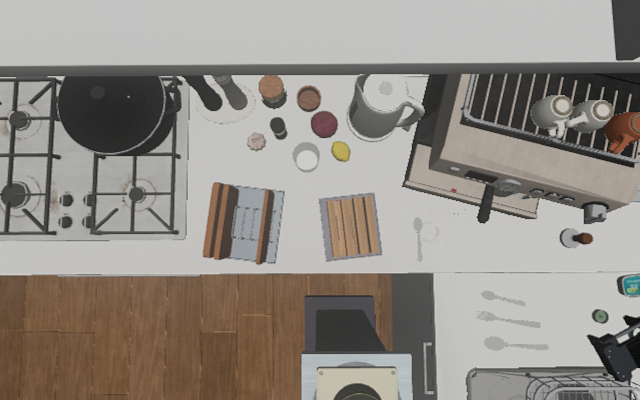

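The lone board is on the right of the stand: scene about (252,228), top about (265,225). The rack is at scene (368,235) and top (350,226). The tumbler is behind them. I'll enlarge these areas.

```bash
python3 - <<'E'
import cv2,pickle
c=pickle.load(open("scene.pkl","rb"))["image"][165:295,160:420];cv2.imwrite("pics/s1.png",cv2.resize(c,None,fx=3,fy=3,interpolation=cv2.INTER_CUBIC))
c=pickle.load(open("top.pkl","rb"))["image"][175:275,195:395];cv2.imwrite("pics/t1.png",cv2.resize(c,None,fx=4,fy=4,interpolation=cv2.INTER_CUBIC))
E
```

```text
(no output)
```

View pics/s1.png

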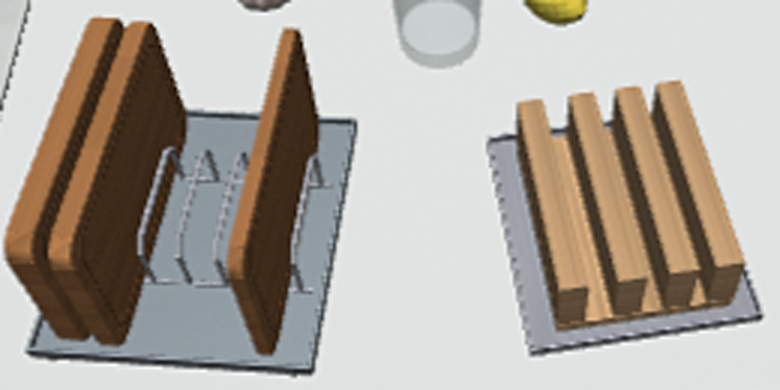

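View pics/t1.png

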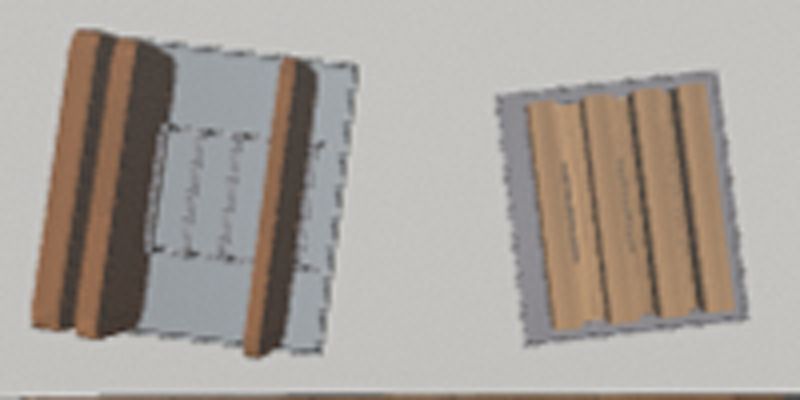

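```bash
cat > h.py <<'E'
import numpy as np,pickle
from scipy.spatial.transform import Rotation as R
C={n:pickle.load(open(n+".pkl","rb")) for n in("scene","top")}
def w(n,u,v,z):
    c=C[n];f=200/np.tan(np.radians(c["vertical_fov"]/2));T=c["cam_to_world"]
    d=T[:3,:3]@np.array([(u-c["cx"])/f,(v-c["cy"])/f,1]);o=T[:3,3];return o+d*(z-o[2])/d[2]
def crop(n,u,v,z):
    k,a,b=(3,160,165) if n=="scene" else (4,195,175)
    return w(n,(u+.5)/k-.5+a,(v+.5)/k-.5+b,z)
E
python3 - <<'E'
from h import *
np.set_printoptions(precision=4,suppress=True)
def show(name,n,z,*p):
    P=np.array([crop(n,u,v,z)[:2] for u,v in p]);print(name,n,P.tolist() if 0 else P.ravel(),"len",np.linalg.norm(np.diff(P,axis=0),axis=1),"ang",np.degrees(np.arctan2(*np.diff(P,axis=0).T[::-1])),"mean",P.mean(0))
show("tray","top",.012,(497,95),(717,70),(748,320),(527,347))
show("tray","scene",.012,(488,138),(760,318),(533,353))
show("ins","top",.067,(527,100),(705,82),(735,310),(553,330))
show("ins","scene",.067,(517,101),(680,82),(743,264),(557,290))
show("standR","top",.014,(357,63),(320,352))
show("standR","scene",.014,(356,120),(312,373),(28,352))
show("board","top",.138,(282,57),(297,57),(262,357),(245,357))
show("board","scene",.138,(285,28),(298,30),(242,270),(229,265))
show("otherR","top",.138,(115,38),(136,40),(98,338),(77,336))
E
```

```text
tray top [ 0.6024  0.1047  0.62   -0.0588  0.436  -0.0779  0.4174  0.084 ] len [0.1644 0.185  0.1629] ang [ -83.8382 -174.0802   96.5639] mean [0.519 0.013]
tray scene [ 0.5977  0.1058  0.4306 -0.0754  0.4129  0.0846] len [0.2465 0.1609] ang [-132.6994   96.3037] mean [0.4804 0.0383]
ins top [ 0.5939  0.0839  0.6058 -0.0415  0.4466 -0.0594  0.4336  0.0672] len [0.126  0.1602 0.1272] ang [ -84.5516 -173.6084   95.8812] mean [0.52   0.0126]
ins scene [ 0.5899  0.0841  0.6008 -0.0394  0.4428 -0.0565  0.4303  0.0687] len [0.124  0.1589 0.1258] ang [ -84.969  -173.8322   95.694 ] mean [0.5159 0.0142]
standR top [0.6267 0.2084 0.4148 0.235 ] len [0.2135] ang [172.8407] mean [0.5207 0.2217]
standR scene [0.6202 0.2097 0.4055 0.2351 0.4319 0.4315] len [0.2162 0.1981] ang [173.2375  82.3644] mean [0.4859 0.2921]
board top [0.6172 0.2465 0.6171 0.2366 0.4225 0.2582 0.4226 0.2691] len [0.0099 0.1958 0.011 ] ang [-90.3492 173.6831  89.6767] mean [0.5198 0.2526]
board scene [0.6087 0.2466 0.6062 0.2374 0.4153 0.2608 0.4192 0.2689] len [0.0096 0.1923 0.0089] ang [-104.8978  173.0152   64.355 ] mean [0.5124 0.2534]
otherR top [0.6304 0.3564 0.629  0.3426 0.4352 0.3643 0.4366 0.3779] len [0.0139 0.195  0.0137] ang [-95.8159 173.6187  84.3059] mean [0.5328 0.3603]
```

Measured:
- **Board:** centre about (0.518, 0.253), yaw about -6.6°, and it looks roughly 10 mm thick.
- **Insert:** centre about (0.518, 0.013), yaw about +6.1°. Its measured width of 126 mm matches the stated sizes.

I'll turn the tool to the board's yaw, then move over the board.

>>> move_arm(
  targets=[
    [[0,0,0],[0,0,0.1425],100],
    [[0,0,0],[0,0,0.1425],100],
    [[0,0,0],[0,0,0.1425],100],
    [[0,0,0],[0,0,0.1425],100],
    [[0.92,-5.2,0],[0,0,0],100],
    [[0.92,-5.2,0],[0,0,0],100],
    [[0.92,-5.2,0],[0,0,0],100],
    [[0.92,-5.2,0],[0,0,0],100],
    [[0.92,-5.2,0],[0,0,0],100],
    [[0.92,-5.2,0],[0,0,0],100],
    [[0.92,-5.2,0],[0,0,0],100],
    [[0.92,-5.2,0],[0,0,0],100],
    [[0.92,-5.2,0],[0,0,0],100],
    [[0.92,-5.2,0],[0,0,0],100],
    [[0.92,-5.2,0],[0,0,0],100],
    [[0.92,-5.2,0],[0,0,0],100],
    [[0.92,-5.2,0],[0,0,0],100],
    [[0.92,-5.2,0],[0,0,0],100],
    [[0.92,-5.2,0],[0,0,0],100],
    [[0.92,-5.2,0],[0,0,0],100],
  ],
)

```text
time: 2.6
ee_pos: [0.5168, 0.2494, 0.2015]
eef_rot: [0.998, -0.058, -0.0, 0.0]
ft_force: [1.1, -0.1, 0.2]
width: 0.0872
grip_force: 0.0
```

```bash
cat > go.py <<'E'
import sys
from h import *
from bench import r
np.set_printoptions(precision=4,suppress=True)
# usage: go.py x y z yawdeg -> total tool-frame shift (cm, after turn) and turn
s=r.read_state();p=np.array(s["ee_pos"]);q=R.from_quat(s["eef_rot"])
m=q.as_matrix();yaw=np.degrees(np.arctan2(m[1,0],m[0,0]))
print("t",s["time"],"pos",p,"yaw",yaw,"z",m[:,2],"F",s["ft_force"],"M",s["torque"],"w",s["width"],s["grip_force"])
if len(sys.argv)>4:
    x,y,z,a=map(float,sys.argv[1:5])
    t=R.from_euler("z",a,degrees=True)*R.from_euler("x",180,degrees=True)
    print("shift after turn (cm)",100*t.inv().apply(np.array([x,y,z])-p),"turn",(q.inv()*t).as_rotvec())
E
python3 go.py 0.518 0.253 0.106 -6.65
```

```text
t 2.6 pos [0.5168 0.2494 0.2015] yaw -6.649099361431709 z [-0.0001 -0.0003 -1.    ] F [ 1.1167 -0.0828  0.2446] M [ 0.0779  0.0462 -0.0838] w 0.08717074794804436 0.0
shift after turn (cm) [ 0.0739 -0.3747  9.5454] turn [0.0003 0.0001 0.    ]
```

>>> move_arm(
  targets=[
    [[0.07,-0.37,1.5],[0,0,0],100],
    [[0,0,2],[0,0,0],100],
    [[0,0,2],[0,0,0],100],
    [[0,0,2],[0,0,0],100],
    [[0,0,2],[0,0,0],100],
    [[0,0,0],[0,0,0],40],
    [[0,0,0],[0,0,0],30],
    [[0,0,0],[0,0,0],0],
    [[0,0,0],[0,0,0],0],
    [[0,0,0],[0,0,0],0],
    [[0,0,0],[0,0,0],0],
    [[0,0,0],[0,0,0],0],
    [[0,0,0],[0,0,0],0],
    [[0,0,0],[0,0,0],0],
    [[0,0,0],[0,0,0],0],
  ],
  grip_force=10,
)

```text
time: 4.47
ee_pos: [0.5175, 0.2517, 0.1067]
eef_rot: [0.998, -0.058, -0.0, 0.0]
ft_force: [0.1, -0.5, 0.0]
width: 0.01
grip_force: 10.0
```

```bash
python3 go.py
```

```text
t 4.475 pos [0.5175 0.2517 0.1067] yaw -6.6003465525567115 z [-0.     -0.0001 -1.    ] F [ 0.1468 -0.5495  0.0301] M [ 0.079  -0.004  -0.0164] w 0.010015478842346128 9.962815940380096
```

The board measures 10.0 mm, so it belongs in the narrow slot (-y). I'll firm up the grip, lift, and move above that slot.

>>> move_arm(
  targets=[
    [[0,0,0],[0,0,0],0],
    [[0,0,-0.5],[0,0,0],0],
    [[0,0,-1.5],[0,0,0],0],
    [[0,0,-2],[0,0,0],0],
    [[0,0,-2],[0,0,0],0],
    [[0,0,-2],[0,0,0],0],
    [[0,0,-0.5],[0,0,-0.111],0],
    [[0,0,0],[0,0,-0.111],0],
    [[-0.2,2.2,0],[0,0,0],0],
    [[-0.3,3.4,0],[0,0,0],0],
    [[-0.3,3.4,0],[0,0,0],0],
    [[-0.3,3.4,0],[0,0,0],0],
    [[-0.3,3.4,0],[0,0,0],0],
    [[-0.3,3.4,0],[0,0,0],0],
    [[-0.3,3.4,0],[0,0,0],0],
    [[-0.3,3.4,0],[0,0,0],0],
    [[-0.2,1.4,0],[0,0,0],0],
    [[0,0,0],[0,0,0],0],
    [[0,0,0],[0,0,0],0],
  ],
  grip_force=30,
)

```text
time: 6.85
ee_pos: [0.522, -0.0217, 0.1921]
eef_rot: [0.999, 0.054, 0.0, -0.0]
ft_force: [0.3, -0.5, -1.0]
width: 0.0094
grip_force: 29.9
```

```bash
python3 go.py 0.522 -0.024 0.19 6.1; python3 - <<'E'
from bench import r
import cv2,pickle,numpy as np
a=r.camera("scene");pickle.dump(a,open("scene2.pkl","wb"));b=r.camera("top")
pickle.dump(b,open("top2.pkl","wb"))
x=cv2.resize(a["image"][140:290,250:450],None,fx=4,fy=4,interpolation=cv2.INTER_CUBIC);cv2.imwrite("pics/s2.png",x)
cv2.imwrite("pics/t2.png",cv2.resize(b["image"][160:280,195:395],None,fx=4,fy=4,interpolation=cv2.INTER_CUBIC))
E
```

```text
t 6.85 pos [ 0.522  -0.0217  0.1921] yaw 6.232500128970302 z [ 0.0004  0.0005 -1.    ] F [ 0.3218 -0.5243 -1.0465] M [ 0.0499 -0.0163 -0.0123] w 0.009417634163434382 29.947992861270905
shift after turn (cm) [-0.0248  0.2293  0.2087] turn [-0.0004 -0.0005  0.0023]
```

View pics/s2.png

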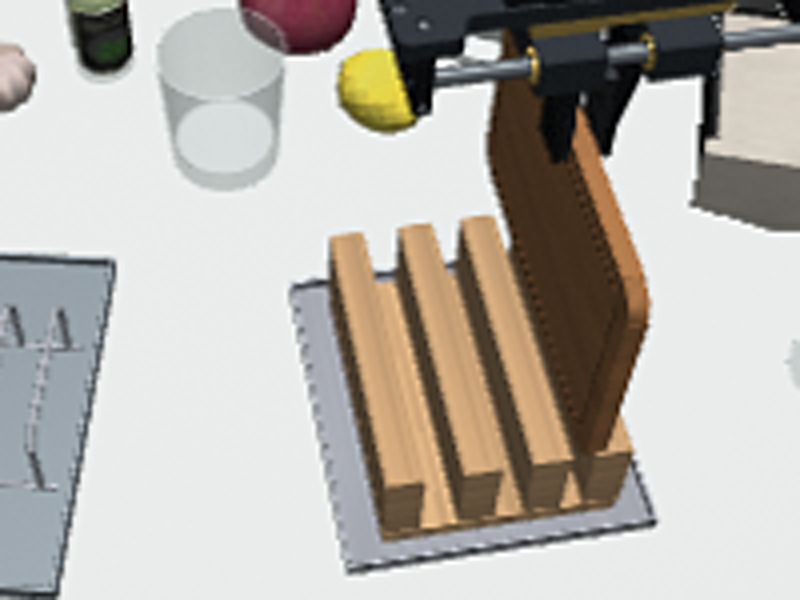

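The board hangs upright, parallel to the slots, and above the region of the narrow slot. I'll refine the slot's lateral position from the divider edges.

```bash
python3 - <<'E'
from h import *
a=np.radians(6.15);X=np.array([np.cos(a),np.sin(a)]);Y=np.array([-np.sin(a),np.cos(a)])
o=np.array([.522,-.0217])
def f(n,u,v,z=.067):
    d=crop(n,u,v,z)[:2]-o; return np.round(1000*np.array([d@X,d@Y]),1)
print("lateral mm rel. present TCP (x,y in rack axes)")
for p in [(517,101),(557,290),(680,82),(743,264),(697,270),(707,270),(640,88),(655,86)]: print("scene",p,f("scene",*p))
for p in [(527,100),(553,330),(705,82),(735,310),(672,88),(678,88),(695,313),(705,313)]: print("top",p,f("top",*p))
# edge-based divider profile: sample the scene/top along Y at several X
import cv2
for n in("scene","top"):
    g=cv2.cvtColor(C[n]["image"],cv2.COLOR_BGR2GRAY).astype(float);c=C[n];T=np.linalg.inv(c["cam_to_world"]);F=200/np.tan(np.radians(c["vertical_fov"]/2))
    ys=np.arange(-40,125,1.)
    prof=0
    for x in np.arange(-60,61,4):
        P=np.array([[*(o+x/1e3*X+y/1e3*Y),.067] for y in ys]);q=P@T[:3,:3].T+T[:3,3]
        prof=prof+cv2.remap(g.astype(np.float32),(F*q[:,0]/q[:,2]+c["cx"]).astype(np.float32)[None],(F*q[:,1]/q[:,2]+c["cy"]).astype(np.float32)[None],1)[0]/31
    print(n);print(" ".join(f"{int(y)}:{int(v)}" for y,v in zip(ys,prof)))
E
```

```text
lateral mm rel. present TCP (x,y in rack axes)
scene (517, 101) [78.8 97.9]
scene (557, 290) [-81.5  99.7]
scene (680, 82) [ 76.4 -26.1]
scene (743, 264) [-82.5 -26.1]
scene (697, 270) [-81.9   5.2]
scene (707, 270) [-83.   -1.3]
scene (640, 88) [75.8  4.9]
scene (655, 86) [75.8 -6.6]
top (527, 100) [82.8 97.3]
top (553, 330) [-78.4  97.9]
top (705, 82) [ 81.2 -28.7]
top (735, 310) [-79.  -29.4]
top (672, 88) [79.7 -5.1]
top (678, 88) [79.2 -9.3]
top (695, 313) [-77.9  -1.5]
top (705, 313) [-78.7  -8.4]
scene
-40:226 -39:226 -38:226 -37:226 -36:226 -35:226 -34:226 -33:226 -32:227 -31:227 -30:225 -29:218 -28:202 -27:180 -26:163 -25:157 -24:156 -23:155 -22:153 -21:153 -20:154 -19:157 -18:159 -17:161 -16:162 -15:163 -14:165 -13:167 -12:169 -11:167 -10:160 -9:146 -8:123 -7:92 -6:67 -5:57 -4:56 -3:58 -2:59 -1:60 0:62 1:68 2:82 3:102 4:126 5:147 6:159 7:161 8:158 9:155 10:153 11:154 12:156 13:158 14:160 15:161 16:162 17:164 18:166 19:168 20:168 21:164 22:152 23:133 24:103 25:75 26:59 27:56 28:58 29:61 30:64 31:67 32:71 33:79 34:94 35:115 36:138 37:156 38:163 39:161 40:158 41:158 42:159 43:
[... 1077 characters left out ...]
115 29:126 30:133 31:137 32:138 33:137 34:136 35:134 36:134 37:134 38:135 39:136 40:138 41:138 42:138 43:137 44:136 45:136 46:136 47:137 48:139 49:140 50:142 51:143 52:144 53:146 54:146 55:142 56:134 57:121 58:108 59:100 60:102 61:112 62:126 63:137 64:144 65:147 66:148 67:147 68:147 69:149 70:151 71:154 72:155 73:153 74:148 75:142 76:137 77:135 78:135 79:136 80:138 81:139 82:138 83:137 84:136 85:136 86:137 87:138 88:140 89:141 90:142 91:144 92:145 93:146 94:144 95:138 96:128 97:119 98:115 99:117 100:122 101:129 102:135 103:139 104:140 105:140 106:140 107:141 108:141 109:141 110:141 111:141 112:141 113:140 114:139 115:138 116:140 117:144 118:151 119:162 120:173 121:183 122:189 123:193 124:195
```

The two cameras put the narrow slot's centre 2.1 and 3.5 mm to the -y side of the present TCP. I'll shift 2.8 mm, go down close to the mouth, and feel from there.

>>> move_arm(
  targets=[
    [[0.05,0.28,0.5],[0,0,0],0],
    [[0,0,1],[0,0,0],0],
    [[0,0,0.7],[0,0,0],0],
    [[0,0,0.2],[0,0,0],0],
    [[0,0,0.2],[0,0,0],0],
    [[0,0,0.1],[0,0,0],0],
    [[0,0,0],[0,0,0],0],
  ],
)

```text
time: 7.82
ee_pos: [0.5228, -0.0262, 0.1649]
eef_rot: [0.999, 0.053, 0.0, 0.0]
ft_force: [0.6, -0.6, -2.2]
width: 0.0097
grip_force: 29.9
```

```bash
python3 go.py
```

```text
t 7.825 pos [ 0.5228 -0.0262  0.1649] yaw 6.117844904081671 z [ 0.0002 -0.0001 -1.    ] F [ 0.5653 -0.5797 -2.1615] M [0.0258 0.0037 0.0106] w 0.009722429527751694 29.947652220726013
```

>>> move_arm(
  targets=[
    [[0,-0.16,-0.1],[0,0,0],0],
    [[0,0,0],[0,0,0],0],
    [[0,0,0],[0,0,0],0],
  ],
)

```text
time: 8.2
ee_pos: [0.5226, -0.0246, 0.1658]
eef_rot: [0.999, 0.053, 0.0, 0.0]
ft_force: [-0.4, -0.1, -1.2]
width: 0.0096
grip_force: 29.9
```

```bash
python3 go.py
```

```text
t 8.2 pos [ 0.5226 -0.0246  0.1658] yaw 6.121517443671216 z [ 0.0002 -0.0001 -1.    ] F [-0.4041 -0.1252 -1.1678] M [0.0213 0.0555 0.0293] w 0.00962064364753152 29.947610199451447
```

Now at -2.9 mm lateral, with the bottom edge just at divider-top height. I'll probe down in small steps.

>>> move_arm(
  targets=[
    [[0,0,0.15],[0,0,0],0],
    [[0,0,0.15],[0,0,0],0],
    [[0,0,0],[0,0,0],0],
  ],
)

```text
time: 8.57
ee_pos: [0.5225, -0.0249, 0.1626]
eef_rot: [0.999, 0.053, -0.0, 0.0]
ft_force: [0.4, -1.1, -1.1]
width: 0.0096
grip_force: 30.0
```

```bash
python3 go.py
```

```text
t 8.575 pos [ 0.5225 -0.0249  0.1626] yaw 6.112511328720954 z [-0.0001 -0.0004 -1.    ] F [ 0.3779 -1.1237 -1.0915] M [-0.3441 -0.0406  0.1091] w 0.009593381648140076 29.9955216050148
```

>>> move_arm(
  targets=[
    [[0,0,0.1],[0,0,0],0],
    [[0,0,0.1],[0,0,0],0],
    [[0,0,0],[0,0,0],0],
  ],
)

```text
time: 8.95
ee_pos: [0.5223, -0.0246, 0.1605]
eef_rot: [0.999, 0.053, -0.0, 0.0]
ft_force: [-0.3, -1.1, -2.4]
width: 0.0094
grip_force: 30.0
```

```bash
python3 go.py
```

```text
t 8.95 pos [ 0.5223 -0.0246  0.1605] yaw 6.116207080654929 z [-0.0004 -0.0001 -1.    ] F [-0.334  -1.0968 -2.4397] M [-0.3986  0.0244  0.0982] w 0.009351867771979602 30.01119375228882
```

The edge is past the chamfers with no upward force, so it's in the mouth. A light moment suggests it rubs on the +y wall, so I'll ease 0.4 mm to -y and go on.

>>> move_arm(
  targets=[
    [[0,0.04,0.1],[0,0,0],0],
    [[0,0,0.15],[0,0,0],0],
    [[0,0,0.15],[0,0,0],0],
    [[0,0,0],[0,0,0],0],
  ],
)

```text
time: 9.45
ee_pos: [0.5224, -0.0249, 0.1565]
eef_rot: [0.999, 0.053, -0.0, 0.0]
ft_force: [-0.3, -2.4, -1.4]
width: 0.0096
grip_force: 30.0
```

```bash
python3 go.py
```

```text
t 9.45 pos [ 0.5224 -0.0249  0.1565] yaw 6.121795551314695 z [-0.0004 -0.     -1.    ] F [-0.3423 -2.362  -1.3744] M [-0.3609  0.0739  0.0865] w 0.009581863953617431 29.991240799427032
```

>>> move_arm(
  targets=[
    [[0,0.05,0],[0,0,0],0],
    [[0,0,0.15],[0,0,0],0],
    [[0,0,0],[0,0,0],0],
  ],
)

```text
time: 9.82
ee_pos: [0.5226, -0.0254, 0.1551]
eef_rot: [0.999, 0.053, -0.0, -0.0]
ft_force: [0.1, -0.4, -2.4]
width: 0.0095
grip_force: 30.0
```

```bash
python3 go.py
```

```text
t 9.825 pos [ 0.5226 -0.0254  0.1551] yaw 6.119969553076028 z [-0.0001  0.     -1.    ] F [ 0.0995 -0.3831 -2.4264] M [-0.2673  0.0547  0.0695] w 0.009526553004639116 29.967761635780334
```

Nearly free now. I'll press on past the leaf gently.

>>> move_arm(
  targets=[
    [[0,0.03,0.1],[0,0,0],0],
    [[0,0,0.15],[0,0,0],0],
    [[0,0,0.15],[0,0,0],0],
    [[0,0,0.15],[0,0,0],0],
    [[0,0,0.15],[0,0,0],0],
    [[0,0,0.15],[0,0,0],0],
    [[0,0,0.15],[0,0,0],0],
  ],
)

```text
time: 10.7
ee_pos: [0.523, -0.0258, 0.1456]
eef_rot: [0.999, 0.053, 0.0, 0.0]
ft_force: [-0.8, -1.8, 4.9]
width: 0.0093
grip_force: 30.0
```

```bash
python3 go.py
```

```text
t 10.7 pos [ 0.523  -0.0258  0.1456] yaw 6.119340214043747 z [ 0.0009 -0.0003 -1.    ] F [-0.7752 -1.8153  4.8719] M [-0.5067  0.1049  0.0909] w 0.00934222601698291 30.021251142024994
```

>>> move_arm(
  targets=[
    [[0,0,0.2],[0,0,0],0],
    [[0,0,0.2],[0,0,0],0],
    [[0,0,0.2],[0,0,0],0],
    [[0,0,0.2],[0,0,0],0],
    [[0,0,0.2],[0,0,0],0],
    [[0,0,0.2],[0,0,0],0],
    [[0,0,0.2],[0,0,0],0],
    [[0,0,0.2],[0,0,0],0],
    [[0,0,0.2],[0,0,0],0],
    [[0,0,0.2],[0,0,0],0],
  ],
)

```text
time: 11.95
ee_pos: [0.5231, -0.0258, 0.1255]
eef_rot: [0.999, 0.053, 0.001, 0.0]
ft_force: [0.3, -1.9, 5.9]
width: 0.0097
grip_force: 30.0
```

```bash
python3 go.py
```

```text
t 11.95 pos [ 0.5231 -0.0258  0.1255] yaw 6.121521292406232 z [ 0.0011 -0.0002 -1.    ] F [ 0.2656 -1.9454  5.87  ] M [-0.4915  0.0197  0.0356] w 0.009687038493612686 30.023394227027893
```

>>> move_arm(
  targets=[
    [[0,0,0.2],[0,0,0],0],
    [[0,0,0.2],[0,0,0],0],
    [[0,0,0.15],[0,0,0],0],
    [[0,0,0.15],[0,0,0],0],
    [[0,0,0.1],[0,0,0],0],
    [[0,0,0.1],[0,0,0],0],
    [[0,0,0.1],[0,0,0],0],
    [[0,0,0],[0,0,0],0],
  ],
)

```text
time: 12.95
ee_pos: [0.5233, -0.0258, 0.1156]
eef_rot: [0.999, 0.053, 0.001, 0.0]
ft_force: [1.0, -1.6, 4.2]
width: 0.0097
grip_force: 30.0
```

```bash
python3 go.py
```

```text
t 12.95 pos [ 0.5233 -0.0258  0.1156] yaw 6.115422593430696 z [ 0.0014 -0.0002 -1.    ] F [ 0.9822 -1.6119  4.1992] M [-0.5817 -0.3265  0.0918] w 0.009704255850048811 30.022149682044983
```

>>> move_arm(
  targets=[
    [[0,0,0.07],[0,0,0],0],
    [[0,0,0],[0,0,0],0],
  ],
)

```text
time: 13.2
ee_pos: [0.5234, -0.0259, 0.1156]
eef_rot: [0.999, 0.053, 0.001, 0.0]
ft_force: [-0.9, -1.5, 11.2]
width: 0.0098
grip_force: 30.0
```

>>> move_arm(
  targets=[
    [[0,0,0.07],[0,0,0],0],
    [[0,0,0],[0,0,0],0],
  ],
)

```text
time: 13.45
ee_pos: [0.5234, -0.0259, 0.1155]
eef_rot: [0.999, 0.053, 0.001, 0.0]
ft_force: [-5.6, -2.1, 18.8]
width: 0.0098
grip_force: 30.0
```

It hit a firm stop at the predicted bottom height. One more small press, then relax, let go, and rise.

>>> move_arm(
  targets=[
    [[0,0,0.06],[0,0,0],0],
    [[0,0,0],[0,0,0],0],
    [[0,0,-0.12],[0,0,0],0],
    [[0,0,-0.05],[0,0,0],0],
    [[0,0,0],[0,0,0],25],
    [[0,0,0],[0,0,0],35],
    [[0,0,0],[0,0,0],35],
    [[0,0,0],[0,0,0],35],
    [[0,0,-1],[0,0,0],35],
    [[0,0,-2],[0,0,0],35],
    [[0,0,-2],[0,0,0],35],
    [[0,0,-3],[0,0,0],35],
    [[0,0,-3],[0,0,0],35],
    [[-5,0,-1],[0,0,0],35],
    [[-5,0,0],[0,0,0],35],
    [[0,0,0],[0,0,0],35],
  ],
)

```text
time: 15.45
ee_pos: [0.4213, -0.0371, 0.2361]
eef_rot: [0.999, 0.053, 0.001, 0.002]
ft_force: [1.4, 0.1, 0.9]
width: 0.0306
grip_force: 0.0
```

```bash
python3 go.py; python3 - <<'E'
from bench import r
import cv2,pickle
for n,(a,b,c,d) in {"scene":(140,300,160,440),"top":(160,280,195,395)}.items():
    a_=r.camera(n);pickle.dump(a_,open(n+"3.pkl","wb"));k=2.8 if n=="scene" else 4
    cv2.imwrite(f"pics/{n}3.png",cv2.resize(a_["image"][a:b,c:d],None,fx=k,fy=k,interpolation=cv2.INTER_CUBIC))
E
```

```text
t 15.45 pos [ 0.4213 -0.0371  0.2361] yaw 6.025617613443314 z [ 0.0015 -0.0032 -1.    ] F [1.4335 0.1049 0.9326] M [-0.0101 -0.0114  0.0136] w 0.030637671825821968 0.0
```

View pics/scene3.png

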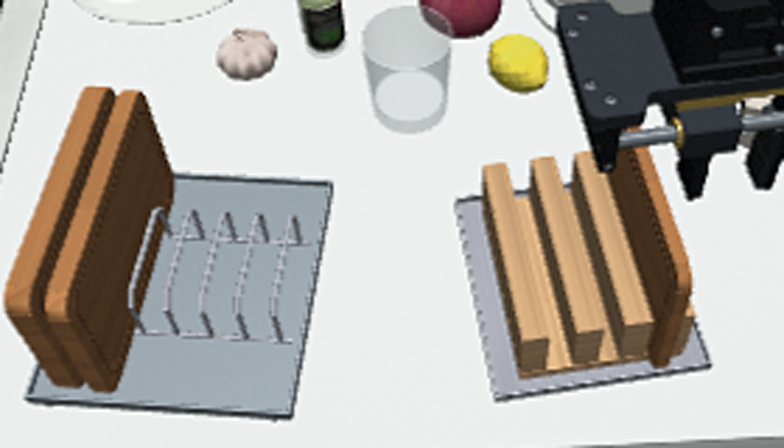

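View pics/top3.png

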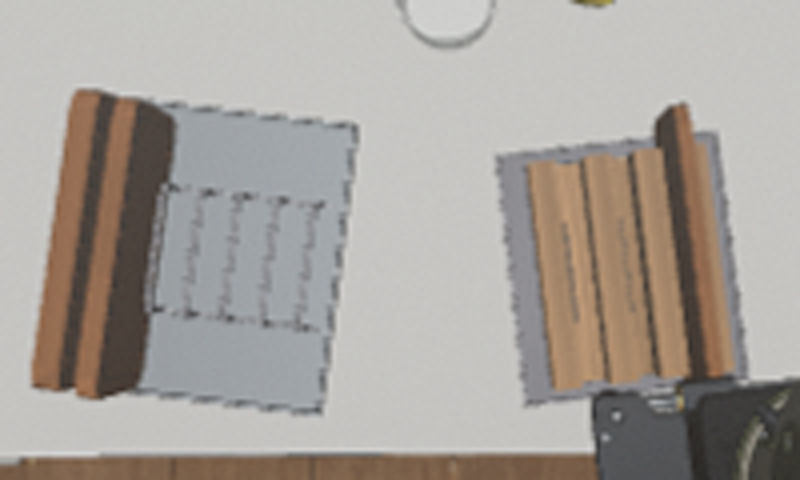

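The board stands in the narrow slot, and the wet boards, tumbler and rack haven't moved. The gripper hides the board's front end, so I'll clear away and check centring and height.

>>> move_arm(
  targets=[
    [[0,0,-3],[0,0,0],35],
    [[0,-3,-3],[0,0,0],35],
    [[0,-5,-2],[0,0,0],35],
    [[0,-5,0],[0,0,0],35],
    [[0,-5,0],[0,0,0],35],
    [[0,-5,0],[0,0,0],35],
    [[0,0,0],[0,0,0],35],
  ],
)

```text
time: 16.42
ee_pos: [0.3982, 0.1969, 0.3156]
eef_rot: [0.998, 0.057, 0.0, -0.001]
ft_force: [0.8, -0.3, 0.3]
width: 0.0302
grip_force: 0.0
```

```bash
python3 go.py; python3 - <<'E'
from bench import r
import cv2,pickle,numpy as np
o=[]
for n,(a,b,c,d) in {"scene":(155,280,310,410),"top":(175,300,310,410)}.items():
    a_=r.camera(n);pickle.dump(a_,open(n+"4.pkl","wb"))
    o.append(cv2.resize(a_["image"][a:b,c:d],None,fx=4,fy=4,interpolation=cv2.INTER_CUBIC))
cv2.imwrite("pics/end4.png",np.hstack(o))
E
```

```text
t 16.425 pos [0.3982 0.1969 0.3156] yaw 6.561432913944312 z [ 0.0001  0.0027 -1.    ] F [ 0.7861 -0.2687  0.3126] M [-0.0018  0.0152  0.0281] w 0.030153193325960212 0.0
```

View pics/end4.png

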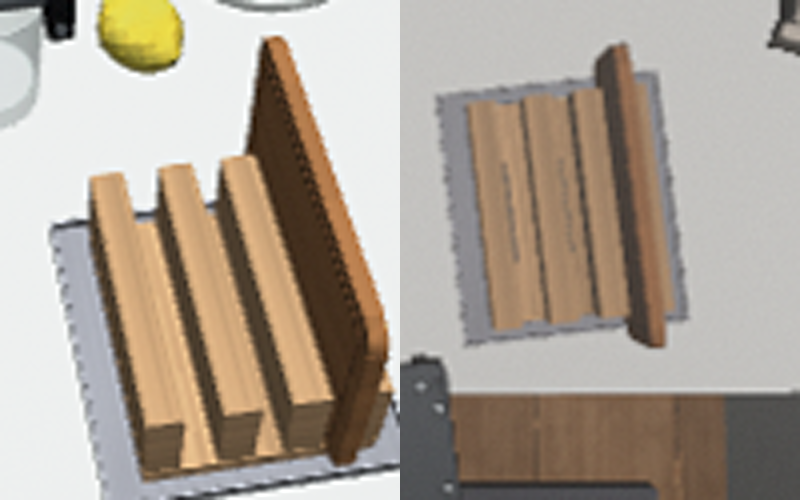

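The board stands in the narrow slot: ends at (620,43) and (655,346) in the top half, (272,36) and (375,335) in the scene half. A quick numeric check.

```bash
python3 - <<'E'
from h import *
a=np.radians(6.13);X=np.array([np.cos(a),np.sin(a)]);Y=np.array([-np.sin(a),np.cos(a)])
for n,ps,c in(("top",[((620,43),.147),((655,346),.147)],[.520,.0126]),("scene",[((272,36),.147),((375,335),.147),((343,465),.022)],[.5159,.0142])):
    for (u,v),z in ps:
        q=w(n,((u-400)/4+310 if n=="top" else u/4+310),v/4+(175 if n=="top" else 155),z)[:2]-c
        print(n,u,v,"rack x %.1f y %.1f mm"%(1e3*q@X,1e3*q@Y))
E
```

```text
top 620 43 rack x 99.2 y -38.2 mm
top 655 346 rack x -96.8 y -36.2 mm
scene 272 36 rack x 93.5 y -38.1 mm
scene 375 335 rack x -94.2 y -37.6 mm
scene 343 465 rack x -94.7 y -41.2 mm
```

Centred to about 1 mm, at the expected height and lateral place. I'll hand it in.

```bash
python3 -c "
from bench import r
print(r.close_job())"
```

```text
the job is handed in; nothing more can be done
None
```

The lone board measured 10 mm between the fingers. It now stands in the narrow slot, pressed to a firm stop at the bottom and centred to about 1 mm. I let go of it, and in the last pictures the wet boards and tumbler had not moved. I never checked the teaspoon up close. The job was handed in after about 16.5 s.

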